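Open the tea cupboard

ROBOT

A 6-joint arm with a two-finger parallel gripper is mounted at the origin on the work surface. World frame = base frame: x ahead of the robot, y to its left, z up, the work surface at z = 0. Lengths are in m, angles in rad, forces in N, time in s.
With the tool pointing down it reaches from about 0.3 to 0.85 m from the base axis. Payload 4.2 kg.
Tool frame: the origin (TCP) lies on the centre line of the jaws, within the pads' length; the fingertips stand 11 mm ahead of it and the grasp point (between the pads) lies 8 mm behind it (arm.tip_reach is the distance from the TCP to the fingertips, in m); y points along the fingers, x is the direction in which the jaws open and shut, and the axes are right-handed (so a half turn about y gives the same grasp; the last joint's range is limited). The gripper opens to 91 mm and grips with 3 to 60 N. Pads are 32 mm wide; open, the fingers measure 118 mm over their backs; the gripper's body (76 mm by 178 mm) begins 60 mm behind the grasp point.
Start: joints at [-1.245, 0.32, 1.565, -0, 1.257, -0.02], TCP at [0.195, -0.541, 0.225] pointing down, gripper open.
Joint ranges: [-3.11, 3.11], [-0.84, 2.01], [0.21, 2.61], [-1.34, 4.49], [0.05, 2.63], [-2.56, 2.56]. Speed limits (rad/s): [2.57, 2.57, 3.14, 3.14, 3.14, 3.14].

INTERFACE

Orientations are given as a unit quaternion [w, x, y, z].
In Python, from workcell import read_state, vision, workorder, arm gives the robot as it stands. The module is installed in compiled form; this text tells all that it offers.
- The arm moves only by the tool apply_moves, never from a script. Its argument "deltas" is a list of rows, each a list of 3 entries, a list of its own where there are three numbers: the shift along the tool's x, y, z in m, then the turn, a rotation vector about the tool's x, y, z in rad, then the gripper command: -1 is fully open, 1 is shut, values between are in proportion. A call has 1 to 5 rows; each row is the pose to reach, as a shift and turn from the pose commanded when the call began, along the tool's axes at that moment; what a row does not reach only later rows make up. A row lasts 1/8 s, in which the tool goes at most 62.5 mm and 10.7 degrees, less where a joint would pass 70% of its speed; a pose out of reach is approached as far as the arm can. A call with a gripper value outside its range is refused whole. The fingers move at their own pace and stop on an object; the grip force is fixed at half the most. Time passes only in rows, so rows that repeat a pose let the fingers close. It gives the time, the measured TCP pose, the force and the opening at its end, in the units of the state.
- read_state(): the state, without advancing time (a new reading comes with each control period).
- vision.capture(name): name is "side" or "top"; returns a dict with "frame" (480x640x3 uint8, blue, green, red), "range_z" (480x640 float32, m along the optical axis (not along the pixel's ray), 0 where there is no reading), "camera_matrix" (3x3 intrinsics, pixels), "k1" (the pictures are not rectified: a ray, as slopes to the right and down, at radius r is drawn at 1 + k1 r^2 times it, then the intrinsics apply), "cam_to_world" (4x4, takes a point from camera to world coordinates). Camera axes: x right, y down, z forward; pixel columns grow to the right and rows downward; lengths in m; the calibration is good to about 2 mm. A picture is of the moment at which its call begins.
- workorder.hand_in(): hands the job in, once; it reports no verdict.
The state is a dict: "clock": time; "joint_pos": joint angles; "joint_vel": joint speeds; "effort": joint torques, N m; "position": TCP position; "orientation": TCP orientation; "ft_force": force on the tool from outside, world axes, zero at the start; "ft_torque": the same for the moment, N m; "gripper_width": opening from 0.0 (shut) to 1.0 (fully open).
Only numpy, scipy, OpenCV 4.12 (cv2) and the standard library are available. Lean on these libraries where they do the work, as an engineer would, in place of code of your own. Each camera call takes 0.05 s, during which the arm holds its last target. There are 200 camera calls.

TASK

Open up the little tea cupboard so the glass cups inside can be got at: turn the catch on its top rail until it lies level, clear of the door, then swing the covering leaf (the one the catch holds, with the strip along its edge) wide open while the other stays shut, and after that swing the overlapped leaf wide open too. Leave both leaves standing about square to the cupboard front, and leave the crockery and everything else standing where it is.

Things in the scene. Friction and masses are not known exactly. Their poses are not given: they have to be found in the camera images.
- cupboard: Oak tea cupboard fixed to the board: 400 wide (y), 200 high, 172 deep with doors. Origin: centre of the carcass's underside; x points to its back, y to the left seen from its front, z up; front faces the robot. Face of the shut leaves and of the 30 high rail above them: 92 mm in front of the origin. Top closed. Leaves 198 wide, 12 thick, 18 to 168 mm above the board; they meet at y = 0.
- cover_leaf (a joint): Covering leaf, right one seen from the front (cupboard -y), hinged upright at its outer edge; 0 shut, grows as it opens towards the robot, 1.57 square to the front, stop at 1.9. A dark strip on its free edge, 30 wide, 9 proud, laps 14 mm over the front of the other leaf. Locked by the catch. Stiff hinge (0.1 N m): stays where it is left.
- under_leaf (a joint): Overlapped leaf, left one seen from the front (cupboard +y), no strip, hinged upright at its outer edge; 0 shut, grows as it opens towards the robot, 1.57 square to the front, stop at 1.9. Held shut by the covering leaf's strip until that leaf is open. Stiff hinge: stays where it is left.
- catch (a joint): Brass turn catch on the top rail: flat bar 12 wide, 66 long, turning about a level axis square to the front. 0: upright, its lower end 10 mm down over the covering leaf, locking it. Turns either way to stops at 1.57 and -1.57 (level); beyond 1.2 the leaf is free. Positive moves the stud to the right seen from the front. Stays where it is left (1 N at the stud turns it).
- catch_stud (a point): Middle of the round stud of the catch, 10 in diameter, 26 long, sticking out forwards (cupboard -x) at the bar's upper end; this point is 21 mm in front of the rail's face, 28 mm from the turning axis.
- catch_pivot (a point): Point on the catch's turning axis, 21 mm in front of the rail's face, 36 mm to the right of the cupboard's middle, 190 mm above the board.
- cover_leaf_handle (a point): Middle of the level bar of the steel bow handle of the covering leaf: bar 8 mm in diameter, its centre 36 mm off the leaf's face and 154 mm above the board; the opening between bar and leaf is 32 mm deep and 66 mm long, free from above and below. 95 mm along the leaf from the hinge. The point's axes turn with the leaf and are the cupboard's when it is shut.
- cover_leaf_hinge (a point): On the hinge axis of the covering leaf (mid-thickness of the leaf), at handle height.
- under_leaf_handle (a point): Middle of the level bar of the same handle on the overlapped leaf: same sizes and heights, 95 mm from its hinge.
- under_leaf_hinge (a point): On the hinge axis of the overlapped leaf, at handle height.
- kettle: Matte black kettle, 165 across, 212 high over its bow handle, beside the cupboard. Origin: centre of its underside (so for all below).
- teapot: Small cast-look aluminium teapot, 125 across, 99 high, beside the cupboard.
- milk_jug: White porcelain milk jug, 72 across, 100 high, with a loop handle.
- sweetener: White plastic sweetener pot with a push top, 52 across, 98 high.
- tea_tin: Plain metal tea tin, 75 across, 118 high.
- mug: White mug, 80 across, 85 high, in front of the cupboard outside the swing of the leaves.
- glass_cups: Two stacked glass cups (one piece), 70 across, 101 high, standing inside the cupboard.
Things that resemble listed ones, but are neither listed nor needed, are in the scene too. Leave any red look-alike of the sweetener alone.

How it is judged:
On the way, in this order (a step that is already met when the one before it is completed fails the run):
1. the catch is turned clear of the covering leaf (more than 1.2 rad from upright) with both leaves shut ((value of joint catch above 1.2 rad or value of joint catch below -1.2 rad) and value of joint each of cover_leaf, under_leaf below 0.15 rad), for 0.2 s.
2. the covering leaf is opened past 1.3 rad (75 degrees) while the overlapped leaf is still shut (below 0.15 rad) (value of joint cover_leaf above 1.3 rad and value of joint under_leaf below 0.15 rad), for 0.2 s.
3. the overlapped leaf is opened past 1.3 rad (75 degrees) (value of joint under_leaf above 1.3 rad), for 0.2 s.
At the end, for the whole second after the job is handed in: Both leaves stand open past 1.3 rad (75 degrees) and at rest, the catch is more than 1.2 rad from upright, and the kettle, teapot, milk jug, sweetener pot, tea tin, mug and glass cups stand upright (within 0.15 rad) within 20 mm of where they were (value of joint each of cover_leaf, under_leaf above 1.3 rad and (value of joint catch above 1.2 rad or value of joint catch below -1.2 rad) and velocity of joint cover_leaf between -0.05 and 0.05 rad/s and velocity of joint under_leaf between -0.05 and 0.05 rad/s and distance of each of kettle, teapot, milk_jug, sweetener, tea_tin, mug, glass_cups from where it was at the start of the episode below 0.02 m and angle between each of kettle, teapot, milk_jug, sweetener, tea_tin, mug, glass_cups's own z axis and vertical below 0.15 rad); the robot touches nothing.
It fails at once if any of the kettle, teapot, milk jug, sweetener pot, tea tin, mug or glass cups is tipped past 0.4 rad or shifted by more than 30 mm (distance of any of kettle, teapot, milk_jug, sweetener, tea_tin, mug, glass_cups from where it was at the start of the episode above 0.03 m or angle between any of kettle, teapot, milk_jug, sweetener, tea_tin, mug, glass_cups's own z axis and vertical above 0.4 rad).
It also fails if it takes over 64 s, if anything falls off the work surface, if the arm or the gripper's body presses on something with over 40 N, if the wrist force passes 120 N, or if a joint passes its speed limit or range.

## Working session

There is one attempt and no reset: what is moved stays moved. The work goes in short steps, Python scripts to look and compute and a tool call to move; the robot and the scene stay as the last step left them, time stands still between calls to the robot, and variables do not carry over. Pictures are saved under pics/ and viewed, about 8 in all and at most 12, crops included, and the job is handed in when it is done.

Besides the shell and the picture viewer there is one more tool, called after "Request:" as name(argument=value, ...) on one line, values as JSON. apply_moves: Moves the arm, as the interface text tells. Its arguments: {"type":"object","properties":{"deltas":{"type":"array","items":{"type":"array"}}},"required":["deltas"]}

```bash
mkdir -p pics; cat > h.py <<'E'
import numpy as np, cv2
from scipy.spatial.transform import Rotation as R
from workcell import read_state, vision, workorder, arm
def cap(n):
    c=vision.capture(n); np.savez(f'{n}.npz',**c); return c
def load(n): return dict(np.load(f'{n}.npz'))
def pts(c):
    K=c['camera_matrix']; d=np.array([float(c['k1']),0,0,0,0])
    v,u=np.mgrid[0:480,0:640]
    p=np.stack([u,v],-1).reshape(-1,1,2).astype(float)
    n=cv2.undistortPoints(p,K,d).reshape(480,640,2)
    z=c['range_z']; P=np.dstack([n*z[...,None],z])
    T=c['cam_to_world']; W=P@T[:3,:3].T+T[:3,3]; W[z==0]=np.nan
    return W
def proj(c,X):
    T=np.linalg.inv(c['cam_to_world']); r=cv2.Rodrigues(T[:3,:3])[0]
    return cv2.projectPoints(np.atleast_2d(X).astype(float),r,T[:3,3],c['camera_matrix'],np.array([float(c['k1']),0,0,0,0]))[0].reshape(-1,2)
E
python3 - <<'E'
from h import *
for n in('side','top'):
    c=cap(n); cv2.imwrite(f'pics/{n}0.png',c['frame']); print(n,c['cam_to_world'].round(3).tolist(),c['camera_matrix'].tolist())
s=read_state(); print({k:np.round(v,3).tolist() for k,v in s.items()})
E
```

```text
side [[-0.879, -0.295, 0.375, 0.071], [-0.477, 0.523, -0.706, 0.839], [0.012, -0.8, -0.6, 0.915], [0.0, 0.0, 0.0, 1.0]] [[436.90159901971293, 0.0, 326.36639325844965], [0.0, 436.90159901971293, 234.78853543029285], [0.0, 0.0, 1.0]]
top [[0.018, -0.99, 0.139, 0.376], [-0.999, -0.021, -0.025, -0.015], [0.028, -0.139, -0.99, 1.345], [0.0, 0.0, 0.0, 1.0]] [[503.837494710181, 0.0, 318.6608596759976], [0.0, 503.837494710181, 234.09784102961308], [0.0, 0.0, 1.0]]
{'clock': 0.1, 'joint_pos': [-1.245, 0.32, 1.566, -0.0, 1.257, -0.02], 'joint_vel': [0.0, -0.002, -0.005, 0.001, 0.001, 0.002], 'effort': [-0.0, -41.333, -23.251, 0.073, 0.042, -0.0], 'position': [0.195, -0.541, 0.224], 'orientation': [0.579, -0.578, 0.407, -0.406], 'ft_force': [-1.377, 0.487, 0.267], 'ft_torque': [-0.012, -0.036, -0.104], 'gripper_width': 0.999}
```

View pics/side0.png

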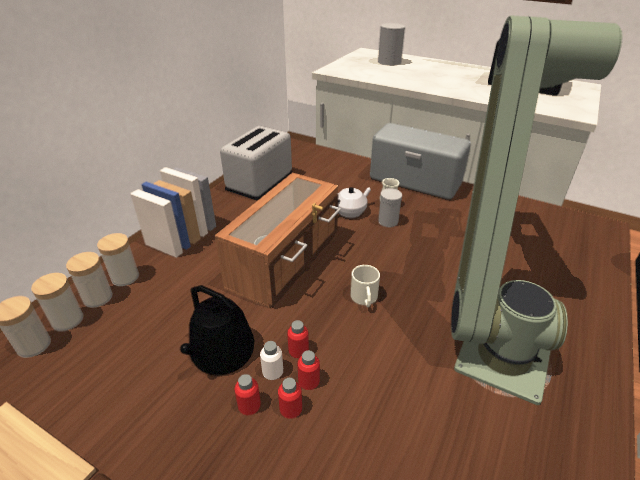

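View pics/top0.png

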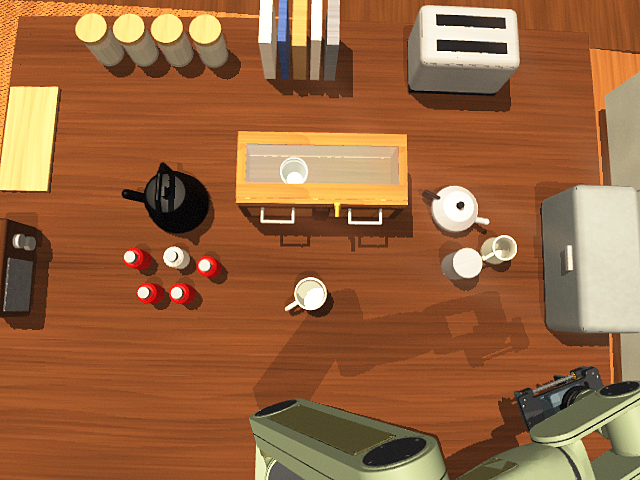

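The side view shows the cupboard at about (280,235), with the catch near (317,208). The top view shows its front rail along row ~205, columns 236–407. The handles are at (278,215) for the left, overlapped leaf and (365,215) for the right, covering leaf, and the brass catch is at (338,210). Possible mix-ups are the two handles and the mug's handle at (292,308). By the description, the covering leaf is the right-hand one, next to the catch. Next I measure the cupboard pose.

```bash
python3 - <<'E'
from h import *
c=load('top'); W=pts(c); f=c['frame']
hsv=cv2.cvtColor(f,cv2.COLOR_BGR2HSV)
u,v=np.meshgrid(np.arange(640),np.arange(480))
roi=(u>225)&(u<420)&(v>120)&(v<235)
m=roi&(abs(W[...,2]-.2)<.012)
print('topz',m.sum(),np.median(W[m][:,2]))
P=W[m][:,:2].astype(np.float32); r=cv2.minAreaRect(P); print('rect',r, cv2.boxPoints(r).round(4).tolist())
# front edge line from top: per column min x
xs=[];ys=[]
for cc in range(245,330,3):
    k=np.where(m[:,cc])[0]; q=W[k,cc]; i=q[:,0].argmin(); xs.append(q[i,0]); ys.append(q[i,1])
a=np.polyfit(ys,xs,1); print('front line',a, np.std(np.polyval(a,ys)-xs))
for nm,(a0,b0) in {'under':(255,300),'cover':(343,388)}.items():
    k=roi&(u>a0)&(u<b0)&(v>205)&(abs(W[...,2]-.156)<.008); print(nm,k.sum(),np.median(W[k],0) if k.any() else '')
    g=(hsv[...,1]<70)&(hsv[...,2]>130)&(u>a0)&(u<b0)&(v>200)&(v<230)
    print('  white',g.sum(),u[g].min(),u[g].max(),v[g].max(), np.nanmedian(W[g],0))
k=roi&(u>330)&(u<345)&(v>200)&(v<222)&(W[...,2]>.2); print('catch',k.sum(), np.nanmedian(W[k],0), W[k].min(0),W[k].max(0))
for nm,(uu,vv) in dict(kettle=(170,200),teapot=(460,205),cup=(467,262),jug=(500,248),mug=(312,294),sweet=(176,257),glass=(293,170)).items(): print(nm,W[vv,uu].round(3))
cv2.imwrite('pics/crop.png',np.hstack([cv2.resize(f[185:235,230:410],None,fx=4,fy=4)]))
s=load('side')['frame'][165:305,210:350]; cv2.imwrite('pics/crops.png',cv2.resize(s,None,fx=4,fy=4,interpolation=2))
E
```

```text
topz 12314 0.19850726492580173
rect ((0.6908260583877563, -0.04920148849487305), (0.18426960706710815, 0.4020429253578186), 0.363551527261734) [[0.5974000096321106, 0.15119999647140503], [0.6000000238418579, -0.2508000135421753], [0.7842000126838684, -0.24959999322891235], [0.7817000150680542, 0.15240000188350677]]
front line [-0.00838581  0.60838049] 0.0005879381057383225
under 266 [0.57926946 0.0539455  0.15660747]
  white 150 261 293 223 [0.57487754 0.05883772 0.15711586]
cover 233 [ 0.58182334 -0.1531623   0.15690811]
  white 192 348 381 224 [ 0.5789838  -0.16066512  0.15651302]
catch 85 [ 0.59752805 -0.08427591  0.2206694 ] [ 0.57476257 -0.10160852  0.20013603] [ 0.61594057 -0.07152713  0.22737298]
kettle [0.62  0.315 0.149]
teapot [ 0.634 -0.407  0.098]
cup [ 0.487 -0.415  0.119]
jug [ 0.537 -0.544  0.007]
mug [ 0.405 -0.035 -0.003]
sweet [0.487 0.307 0.094]
glass [0.688 0.018 0.197]
```

View pics/crops.png

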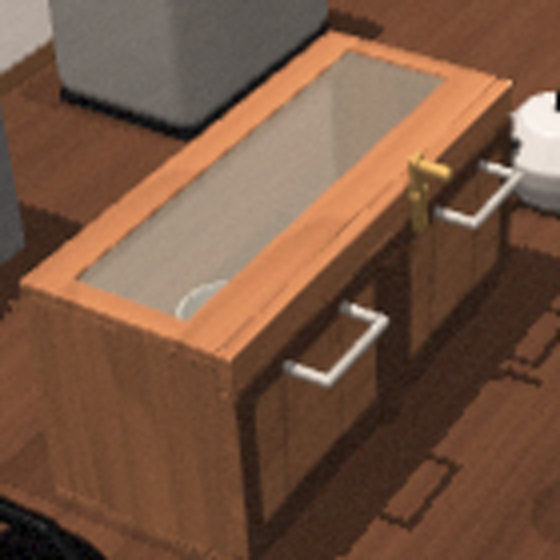

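Picture 3, the close crop, shows the brass catch upright at (425,190) with its stud pointing forward at the top. The right-hand leaf's handle is beside it at (490,190), and the other leaf's handle is at (345,345). The measured handle spacing is 207 mm (208 expected), the height is 156 mm (154 expected), and the stud z is 0.221 (0.218 expected), so these are consistent.

```bash
cat >> h.py <<'E'
# cupboard: face plane x=.609 at y=-.05, yaw .009, centre y=-.0496
YAW=.009; Rc=R.from_euler('z',YAW).as_matrix()
O=np.array([.609,-.0496,0])+Rc@np.array([.092,0,0])
def cup(p): return O+Rc@np.array(p,float)
def go(p,jaw):
    "target TCP p, jaw axis (tool x) at world angle jaw, tool y down -> shift and rotvec in tool axes"
    s=read_state(); q=s['orientation']; A=R.from_quat([q[1],q[2],q[3],q[0]])
    x=np.array([np.cos(jaw),np.sin(jaw),0]); y=np.array([0,0,-1.]); B=R.from_matrix(np.c_[x,y,np.cross(x,y)])
    d=A.inv().apply(np.array(p)-s['position']); w=(A.inv()*B).as_rotvec()
    print('to',np.round(p,3),'shift',d.round(3).tolist(),'rot',w.round(3).tolist(),'|d|%.3f ang %.1f deg'%(np.linalg.norm(d),np.degrees(np.linalg.norm(w))))
def handle(side,th,r=.095,off=.042):
    "handle bar centre at leaf angle th; side -1 cover, +1 under"
    h=np.array([-.086,side*.199]); a=np.array([-off,-side*r]); c,s=np.cos(th),np.sin(th)*(-side)
    v=h+np.array([c*a[0]-s*a[1],s*a[0]+c*a[1]]); return cup([*v,.154])
E
python3 - <<'E'
from h import *
s=read_state();q=s['orientation'];A=R.from_quat([q[1],q[2],q[3],q[0]]).as_matrix();print(A.round(3).tolist(), arm.tip_reach)
x=A[:,0];print('jaw angle',np.arctan2(x[1],x[0]))
print(handle(-1,0),handle(-1,1.57),handle(1,0),handle(1,1.57),cup([-.113,-.036,.218]))
for j in(YAW,YAW+np.pi): go([.580,-.125,.270],j)
E
```

```text
[[0.339, -0.001, 0.941], [-0.941, 0.002, 0.339], [-0.002, -1.0, 0.0]] 0.011
jaw angle -1.225003813157323
[ 0.57393745 -0.15391978  0.154     ] [ 0.52213848 -0.29131587  0.154     ] [0.57206547 0.05407179 0.154     ] [0.5178019  0.19051329 0.154     ] [ 0.58832485 -0.08578754  0.218     ]
to [ 0.58  -0.125  0.27 ] shift [-0.26, -0.045, 0.503] rot [-0.001, -1.234, -0.001] |d|0.568 ang 70.7 deg
to [ 0.58  -0.125  0.27 ] shift [-0.26, -0.045, 0.503] rot [0.002, 1.908, -0.001] |d|0.568 ang 109.3 deg
```

Request:
apply_moves(deltas=[[[-0.026,-0.03,0.05],[0,-0.12,0],1],[[-0.052,-0.045,0.1],[0,-0.24,0],1],[[-0.078,-0.045,0.15],[0,-0.37,0],1],[[-0.104,-0.045,0.2],[0,-0.5,0],1],[[-0.13,-0.045,0.25],[0,-0.62,0],1]])

```text
clock: 0.72
position: [0.3869, -0.3324, 0.2697]
orientation: [0.675, -0.675, 0.209, -0.209]
ft_force: [1.2, 0.6, -0.6]
gripper_width: 0.482
```

```bash
python3 -c "
from h import *
go([.580,-.125,.270],YAW)"
```

```text
to [ 0.58  -0.125  0.27 ] shift [0.042, -0.0, 0.28] rot [-0.0, -0.61, -0.0] |d|0.283 ang 35.0 deg
```

Request:
apply_moves(deltas=[[[0.008,0,0.056],[0,-0.12,0],1],[[0.017,0,0.112],[0,-0.24,0],1],[[0.026,0,0.168],[0,-0.37,0],1],[[0.034,0,0.224],[0,-0.5,0],1],[[0.042,0,0.28],[0,-0.61,0],1]])

```text
clock: 1.35
position: [0.5808, -0.126, 0.2695]
orientation: [-0.707, 0.707, 0.003, -0.003]
ft_force: [0.7, -0.5, -0.2]
gripper_width: 0.008
```

```bash
python3 -c "
from h import *
go([.579,-.125,.202],YAW)
go([.579,-.079,.202],YAW)"
```

```text
to [ 0.579 -0.125  0.202] shift [-0.002, 0.068, 0.001] rot [0.0, -0.0, -0.001] |d|0.068 ang 0.0 deg
to [ 0.579 -0.079  0.202] shift [-0.001, 0.068, 0.047] rot [0.0, -0.0, -0.001] |d|0.082 ang 0.0 deg
```

Request:
apply_moves(deltas=[[[-0.002,0.04,0],[0,0,0],1],[[-0.002,0.071,0],[0,0,0],1],[[-0.002,0.071,0.016],[0,0,0],1],[[-0.002,0.071,0.025],[0,0,0],1],[[-0.002,0.071,0.033],[0,0,0],1]])

```text
clock: 1.98
position: [0.5784, -0.0943, 0.2004]
orientation: [-0.707, 0.708, 0.003, -0.001]
ft_force: [0.7, -1.7, -1.3]
gripper_width: 0.006
```

Request:
apply_moves(deltas=[[[0,0,0.004],[0,0,0],1],[[0,0,0.008],[0,0,0],1],[[0,0,0.011],[0,0,0],1],[[0,0,0.013],[0,0,0],1],[[0,0,0.013],[0,0,0],1]])

```text
clock: 2.6
position: [0.5779, -0.0847, 0.198]
orientation: [-0.705, 0.709, 0.002, -0.002]
ft_force: [2.8, -10.4, -7.7]
gripper_width: 0.002
```

```bash
python3 - <<'E'
from h import *
c=cap('side'); s=c['frame'][150:270,240:380]; cv2.imwrite('pics/a1.png',cv2.resize(s,None,fx=5,fy=5,interpolation=2))
print(read_state()['ft_force'],read_state()['position'])
E
```

```text
[  2.54959684 -10.62277745  -7.89419988] [ 0.57790525 -0.08468553  0.19799491]
```

View pics/a1.png

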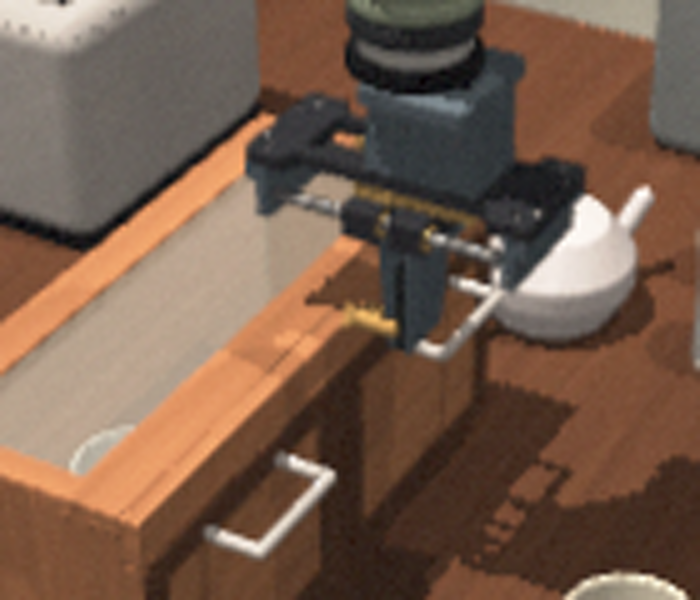

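Picture 4 shows the shut fingers against the stud at (375,318), with the catch part turned. Pad friction is resisting the sideways push, so I follow the arc downward.

Request:
apply_moves(deltas=[[[0,0.005,0.0],[0,0,0],1],[[0,0.009,0.0],[0,0,0],1],[[0,0.014,0.001],[0,0,0],1],[[0,0.018,0.002],[0,0,0],1],[[0,0.02,0.002],[0,0,0],1]])

```text
clock: 3.28
position: [0.578, -0.0803, 0.1796]
orientation: [-0.706, 0.708, 0.002, -0.001]
ft_force: [-0.7, -4.9, 3.7]
gripper_width: 0.008
```

Request:
apply_moves(deltas=[[[0,0,-0.015],[0,0,0],1],[[0,-0.05,-0.015],[0,0,0],1],[[0,-0.05,0.022],[0,0,0],1],[[0,-0.034,0.022],[0,0,0],1],[[0,-0.028,0.022],[0,0,0],1]])

```text
clock: 3.9
position: [0.5763, -0.0575, 0.2051]
orientation: [0.707, -0.707, -0.001, 0.003]
ft_force: [-3.5, 2.8, 12.4]
gripper_width: 0.006
```

Request:
apply_moves(deltas=[[[0,0.003,0],[0,0,0],1],[[0,0.005,0],[0,0,0],1],[[0,0.005,0],[0,0,0],1]])

```text
clock: 4.28
position: [0.5765, -0.0574, 0.2047]
orientation: [0.708, -0.706, -0.001, 0.002]
ft_force: [-6.0, 3.4, 18.2]
gripper_width: 0.003
```

Request:
apply_moves(deltas=[[[0,-0.04,0],[0,0,0],1],[[-0.002,-0.05,-0.05],[0,0,0],0.47],[[-0.002,-0.05,-0.096],[0,0,0],0.47],[[-0.002,-0.05,-0.096],[0,0,0],0.47],[[-0.002,-0.05,-0.096],[0,0,0],0.47]])

```text
clock: 4.9
position: [0.5755, -0.1537, 0.251]
orientation: [0.708, -0.707, -0.001, 0.002]
ft_force: [-0.2, -0.3, -0.5]
gripper_width: 0.262
```

```bash
python3 - <<'E'
from h import *
go(handle(-1,0),YAW); print(read_state()['gripper_width'])
c=cap('side'); W=pts(c); s=c['frame'][150:270,240:380]; cv2.imwrite('pics/a2.png',cv2.resize(s,None,fx=5,fy=5,interpolation=2))
# handle bar ends cover, front-most low-sat pts at z~.154
hsv=cv2.cvtColor(c['frame'],cv2.COLOR_BGR2HSV)
k=(abs(W[...,2]-.156)<.008)&(abs(W[...,0]-.572)<.02)&(W[...,1]<.1)&(W[...,1]>-.2)&(hsv[...,1]<80)&(hsv[...,2]>120)
for lo,hi in((-.2,-.1),(0,.1)):
    q=W[k&(W[...,1]>lo)&(W[...,1]<hi)]; print(len(q),q.min(0),q.max(0),np.median(q,0))
E
```

```text
to [ 0.574 -0.154  0.154] shift [-0.001, 0.097, -0.0] rot [-0.001, -0.005, -0.002] |d|0.097 ang 0.3 deg
0.2620279193567271
46 [ 0.56971851 -0.19391625  0.15370882] [ 0.59111162 -0.11351095  0.16370543] [ 0.57513745 -0.1371396   0.15987022]
96 [0.56863859 0.01478947 0.15342256] [0.59197643 0.09592541 0.16226787] [0.57377112 0.05687619 0.15912395]
```

View pics/a2.png

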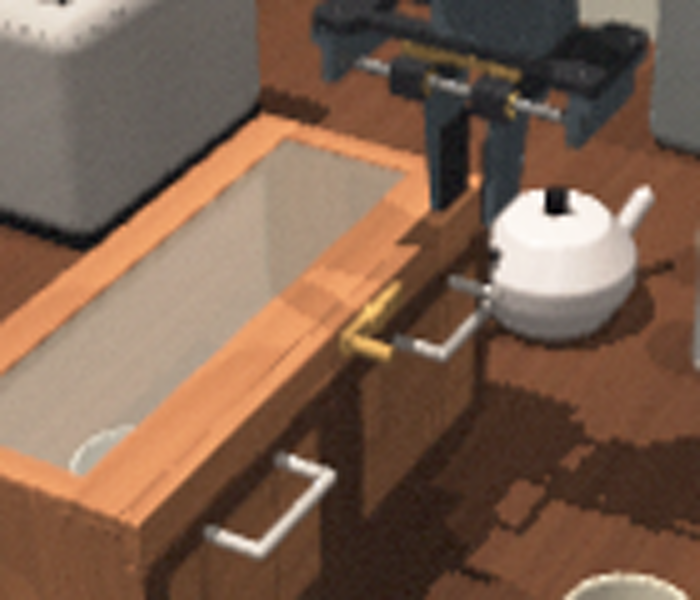

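Picture 5 shows the catch bar lying level at (370,320) with both leaves shut. The open jaws are above the right-hand handle's bar. The second measurement puts both bars at x ≈ 0.574, which agrees with the first, so I descend and grip.

Request:
apply_moves(deltas=[[[-0.001,0.05,0],[0,0,0],0.47],[[-0.001,0.08,0],[0,0,0],0.47],[[-0.001,0.095,0],[0,0,0],0.47],[[-0.001,0.095,0],[0,0,0],1],[[-0.001,0.095,0],[0,0,0],1]])

```text
clock: 5.58
position: [0.576, -0.1535, 0.1583]
orientation: [-0.707, 0.707, 0.003, -0.001]
ft_force: [-0.0, 0.1, -4.1]
gripper_width: 0.079
```

```bash
python3 - <<'E'
from h import *
print(read_state()['gripper_width'],read_state()['ft_force'])
for t in np.arange(.12,1.6,.12): print(round(t,2),end=' ');go(handle(-1,t)+[0,0,.001],YAW+t)
E
```

```text
0.07919071441848705 [-0.02887719  0.06236606 -4.13647208]
0.12 to [ 0.563 -0.16   0.155] shift [-0.013, 0.003, -0.006] rot [0.001, -0.123, 0.003] |d|0.015 ang 7.1 deg
0.24 to [ 0.553 -0.167  0.155] shift [-0.023, 0.003, -0.013] rot [0.001, -0.243, 0.003] |d|0.027 ang 14.0 deg
0.36 to [ 0.543 -0.175  0.155] shift [-0.033, 0.003, -0.021] rot [0.001, -0.363, 0.003] |d|0.039 ang 20.8 deg
0.48 to [ 0.535 -0.184  0.155] shift [-0.041, 0.003, -0.031] rot [0.001, -0.483, 0.002] |d|0.051 ang 27.7 deg
0.6 to [ 0.528 -0.195  0.155] shift [-0.048, 0.003, -0.041] rot [0.002, -0.603, 0.002] |d|0.063 ang 34.6 deg
0.72 to [ 0.522 -0.206  0.155] shift [-0.054, 0.003, -0.052] rot [0.002, -0.723, 0.002] |d|0.075 ang 41.5 deg
0.84 to [ 0.518 -0.217  0.155] shift [-0.059, 0.003, -0.063] rot [0.002, -0.843, 0.002] |d|0.086 ang 48.3 deg
0.96 to [ 0.515 -0.229  0.155] shift [-0.062, 0.003, -0.076] rot [0.002, -0.963, 0.002] |d|0.098 ang 55.2 deg
1.08 to [ 0.513 -0.242  0.155] shift [-0.063, 0.003, -0.088] rot [0.002, -1.083, 0.002] |d|0.108 ang 62.1 deg
1.2 to [ 0.513 -0.254  0.155] shift [-0.064, 0.003, -0.1] rot [0.002, -1.203, 0.002] |d|0.119 ang 69.0 deg
1.32 to [ 0.514 -0.267  0.155] shift [-0.062, 0.003, -0.113] rot [0.002, -1.323, 0.002] |d|0.129 ang 75.8 deg
1.44 to [ 0.517 -0.279  0.155] shift [-0.059, 0.003, -0.125] rot [0.003, -1.443, 0.002] |d|0.138 ang 82.7 deg
1.56 to [ 0.522 -0.29   0.155] shift [-0.055, 0.003, -0.137] rot [0.003, -1.563, 0.002] |d|0.147 ang 89.6 deg
```

Request:
apply_moves(deltas=[[[-0.011,0,-0.006],[0,-0.12,0],1],[[-0.021,0,-0.013],[0,-0.24,0],1],[[-0.031,0,-0.021],[0,-0.36,0],1],[[-0.039,0,-0.031],[0,-0.48,0],1],[[-0.046,0,-0.041],[0,-0.6,0],1]])

```text
clock: 6.2
position: [0.5292, -0.1945, 0.1583]
orientation: [0.675, -0.675, -0.213, 0.211]
ft_force: [-0.2, 1.6, -1.5]
gripper_width: 0.077
```

```bash
cat >> h.py <<'E'
def arc(side,ts,jb):
    "rows along the leaf arc, starting from where the tool is"
    s=read_state(); q=s['orientation'];x=R.from_quat([q[1],q[2],q[3],q[0]]).as_matrix()[:,0]
    t0=-side*(np.arctan2(x[1],x[0])-jb); print('leaf angle by tool',t0,'off arc',(s['position']-handle(side,t0)).round(4),'F',np.round(s['ft_force'],1),s['gripper_width'])
    for t in ts: print(round(t,2),end=' '); go(handle(side,t)+[.002,0,.004],jb-side*t)
E
python3 - <<'E'
from h import *
arc(-1,[.72,.84,.96,1.08,1.2],YAW)
E
```

```text
leaf angle by tool 0.5997531307303565 off arc [0.0012 0.0001 0.0043] F [-0.2  1.6 -1.5] 0.07699256220661534
0.72 to [ 0.524 -0.206  0.158] shift [-0.011, 0.0, -0.006] rot [0.0, -0.12, 0.002] |d|0.012 ang 6.9 deg
0.84 to [ 0.52  -0.217  0.158] shift [-0.021, 0.0, -0.013] rot [0.001, -0.24, 0.002] |d|0.025 ang 13.8 deg
0.96 to [ 0.517 -0.229  0.158] shift [-0.03, 0.0, -0.021] rot [0.001, -0.36, 0.002] |d|0.037 ang 20.6 deg
1.08 to [ 0.515 -0.242  0.158] shift [-0.039, 0.0, -0.031] rot [0.001, -0.48, 0.002] |d|0.049 ang 27.5 deg
1.2 to [ 0.515 -0.254  0.158] shift [-0.046, 0.0, -0.041] rot [0.001, -0.6, 0.001] |d|0.061 ang 34.4 deg
```

Request:
apply_moves(deltas=[[[-0.011,0,-0.006],[0,-0.12,0],1],[[-0.021,0,-0.013],[0,-0.24,0],1],[[-0.031,0,-0.021],[0,-0.36,0],1],[[-0.039,0,-0.031],[0,-0.48,0],1],[[-0.046,0,-0.041],[0,-0.6,0],1]])

```text
clock: 6.82
position: [0.5137, -0.2548, 0.1583]
orientation: [0.582, -0.582, -0.402, 0.402]
ft_force: [-2.8, 0.9, 0.9]
gripper_width: 0.081
```

Request:
apply_moves(deltas=[[[-0.011,0,-0.006],[0,-0.12,0],1],[[-0.021,0,-0.013],[0,-0.24,0],1],[[-0.031,0,-0.021],[0,-0.36,0],1],[[-0.031,0,-0.021],[0,-0.36,0],1],[[-0.031,0,-0.021],[0,-0.36,0],1]])

```text
clock: 7.45
position: [0.5222, -0.2916, 0.1582]
orientation: [-0.502, 0.502, 0.497, -0.499]
ft_force: [-4.9, -2.2, 3.5]
gripper_width: 0.081
```

```bash
python3 - <<'E'
from h import *
arc(-1,[1.58],YAW)
E
```

```text
leaf angle by tool 1.554208675010718 off arc [ 0.0007 -0.0018  0.0042] F [-4.9 -2.2  3.5] 0.08088663308809182
1.58 to [ 0.525 -0.292  0.158] shift [-0.001, 0.0, -0.002] rot [-0.001, -0.026, -0.002] |d|0.002 ang 1.5 deg
```

Request:
apply_moves(deltas=[[[0,0,0],[0,0,0],0.5],[[0,0,0],[0,0,0],0.47],[[0,-0.04,0],[0,0,0],0.47],[[0,-0.08,0],[0,0,0],0.47],[[0,-0.1,0],[0,0,0],0.47]])

```text
clock: 8.07
position: [0.5245, -0.2911, 0.2598]
orientation: [-0.5, 0.503, 0.499, -0.498]
ft_force: [0.1, 0.1, 0.5]
gripper_width: 0.267
```

```bash
python3 - <<'E'
from h import *
go(handle(1,0)+[.001,0,.098],YAW); print(read_state()['gripper_width'])
c=cap('side'); cv2.imwrite('pics/a3.png',c['frame'])
E
```

```text
to [0.573 0.054 0.252] shift [0.346, 0.007, -0.046] rot [0.005, 1.555, 0.002] |d|0.349 ang 89.1 deg
0.26688304313513855
```

View pics/a3.png

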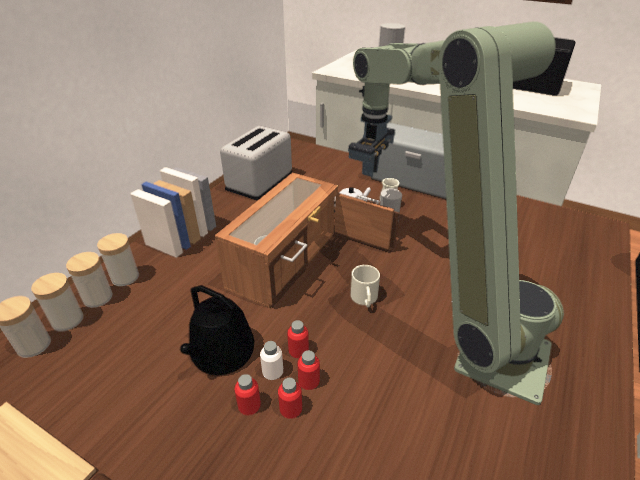

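Picture 6 shows the covering leaf standing square at (365,220), the other leaf still shut with its handle at (293,252), the catch level at (317,214), and the crockery in place. Next is the left-hand handle.

Request:
apply_moves(deltas=[[[0.035,0,-0.005],[0,0.16,0],0.47],[[0.07,0,-0.01],[0,0.32,0],0.47],[[0.105,0,-0.015],[0,0.48,0],0.47],[[0.14,0,-0.02],[0,0.64,0],0.47],[[0.175,0,-0.024],[0,0.8,0],0.47]])

```text
clock: 8.75
position: [0.5484, -0.1147, 0.2564]
orientation: [0.657, -0.657, -0.262, 0.262]
ft_force: [0.4, -1.1, 0.7]
gripper_width: 0.263
```

```bash
python3 - <<'E'
from h import *
go(handle(1,0)+[.001,0,.098],YAW)
E
```

```text
to [0.573 0.054 0.252] shift [0.134, 0.004, 0.105] rot [-0.0, 0.75, 0.0] |d|0.171 ang 43.0 deg
```

Request:
apply_moves(deltas=[[[0.027,0,0.021],[0,0.15,0],0.47],[[0.054,0,0.042],[0,0.3,0],0.47],[[0.08,0,0.063],[0,0.45,0],0.47],[[0.107,0.002,0.084],[0,0.6,0],0.47],[[0.134,0.004,0.105],[0,0.75,0],0.47]])

```text
clock: 9.38
position: [0.5722, 0.0539, 0.2523]
orientation: [0.707, -0.707, -0.003, 0.003]
ft_force: [-0.5, -1.1, -0.4]
gripper_width: 0.264
```

```bash
python3 - <<'E'
from h import *
go(handle(1,0)+[.001,0,.004],YAW)
E
```

```text
to [0.573 0.054 0.158] shift [0.001, 0.094, 0.0] rot [-0.0, 0.001, -0.0] |d|0.094 ang 0.0 deg
```

Request:
apply_moves(deltas=[[[0.001,0.05,0],[0,0,0],0.47],[[0.001,0.08,0],[0,0,0],0.47],[[0.001,0.094,0],[0,0,0],0.47],[[0.001,0.094,0],[0,0,0],1],[[0.001,0.094,0],[0,0,0],1]])

```text
clock: 10.0
position: [0.5742, 0.0524, 0.1602]
orientation: [0.707, -0.707, -0.006, 0.004]
ft_force: [0.9, 0.4, -4.8]
gripper_width: 0.082
```

```bash
python3 - <<'E'
from h import *
arc(1,[.12,.24,.36,.48,.6],YAW)
E
```

```text
leaf angle by tool -0.005564921513533813 off arc [ 0.0016 -0.0015  0.0062] F [ 0.9  0.4 -4.8] 0.08177908190653044
0.12 to [0.563 0.06  0.158] shift [-0.011, 0.002, 0.007] rot [-0.0, 0.126, 0.003] |d|0.014 ang 7.2 deg
0.24 to [0.553 0.067 0.158] shift [-0.021, 0.002, 0.015] rot [-0.001, 0.246, 0.003] |d|0.026 ang 14.1 deg
0.36 to [0.543 0.075 0.158] shift [-0.031, 0.002, 0.023] rot [-0.001, 0.366, 0.003] |d|0.038 ang 20.9 deg
0.48 to [0.535 0.084 0.158] shift [-0.039, 0.002, 0.032] rot [-0.001, 0.486, 0.003] |d|0.051 ang 27.8 deg
0.6 to [0.527 0.094 0.158] shift [-0.046, 0.002, 0.042] rot [-0.001, 0.606, 0.003] |d|0.063 ang 34.7 deg
```

Gripped. This is the mirrored arc.

Request:
apply_moves(deltas=[[[-0.011,0,0.006],[0,0.12,0],1],[[-0.021,0,0.013],[0,0.24,0],1],[[-0.031,0,0.021],[0,0.36,0],1],[[-0.039,0,0.031],[0,0.48,0],1],[[-0.046,0,0.041],[0,0.6,0],1]])

```text
clock: 10.62
position: [0.5265, 0.0923, 0.1602]
orientation: [-0.677, 0.677, -0.205, 0.206]
ft_force: [-0.1, -1.2, -0.8]
gripper_width: 0.08
```

```bash
python3 - <<'E'
from h import *
arc(1,[.72,.96,1.2],YAW)
E
```

```text
leaf angle by tool 0.5980504694288609 off arc [ 0.001  -0.0015  0.0062] F [-0.1 -1.2 -0.8] 0.08002150960150822
0.72 to [0.521 0.105 0.158] shift [-0.011, 0.002, 0.008] rot [-0.0, 0.122, 0.002] |d|0.014 ang 7.0 deg
0.96 to [0.513 0.128 0.158] shift [-0.031, 0.002, 0.023] rot [-0.0, 0.362, 0.002] |d|0.039 ang 20.7 deg
1.2 to [0.511 0.153 0.158] shift [-0.046, 0.002, 0.042] rot [-0.001, 0.602, 0.002] |d|0.063 ang 34.5 deg
```

Request:
apply_moves(deltas=[[[-0.011,0,0.007],[0,0.12,0],1],[[-0.021,0,0.014],[0,0.24,0],1],[[-0.031,0,0.022],[0,0.36,0],1],[[-0.039,0,0.032],[0,0.48,0],1],[[-0.046,0,0.042],[0,0.6,0],1]])

```text
clock: 11.25
position: [0.5094, 0.1528, 0.1601]
orientation: [-0.585, 0.587, -0.397, 0.395]
ft_force: [-4.9, -0.2, 2.4]
gripper_width: 0.081
```

Request:
apply_moves(deltas=[[[-0.011,0,0.006],[0,0.12,0],1],[[-0.021,0,0.013],[0,0.24,0],1],[[-0.031,0,0.021],[0,0.36,0],1],[[-0.031,0,0.021],[0,0.36,0],1],[[-0.031,0,0.021],[0,0.36,0],1]])

```text
clock: 11.88
position: [0.5174, 0.1904, 0.1602]
orientation: [-0.506, 0.506, -0.495, 0.493]
ft_force: [-4.9, 2.1, 2.9]
gripper_width: 0.073
```

```bash
python3 - <<'E'
from h import *
arc(1,[1.58],YAW)
E
```

```text
leaf angle by tool 1.555055006642447 off arc [0.0002 0.0013 0.0062] F [-4.9  2.1  2.9] 0.07343232490200041
1.58 to [0.52  0.191 0.158] shift [-0.001, 0.002, 0.003] rot [0.003, 0.025, -0.002] |d|0.004 ang 1.4 deg
```

Request:
apply_moves(deltas=[[[0,0,0],[0,0,0],0.5],[[0,0,0],[0,0,0],0.47],[[0,-0.04,0],[0,0,0],0.47],[[0,-0.08,0],[0,0,0],0.47],[[0,-0.12,0],[0,0,0],0.47]])

```text
clock: 12.5
position: [0.5196, 0.1895, 0.2808]
orientation: [0.507, -0.506, 0.493, -0.494]
ft_force: [1.0, 0.0, 0.0]
gripper_width: 0.268
```

Request:
apply_moves(deltas=[[[0,-0.03,0],[0,0,0],0.47],[[0,-0.05,0],[0,0,0],0.47],[[0,-0.05,0],[0,0,0],0.47],[[0,-0.05,0],[0,0,0],0.47]])

```text
clock: 13.0
position: [0.5189, 0.1894, 0.3281]
orientation: [-0.506, 0.507, -0.494, 0.493]
ft_force: [0.0, -0.8, -0.0]
gripper_width: 0.266
```

```bash
python3 - <<'E'
from h import *
a=load('side')
c=cap('side'); cv2.imwrite('pics/a4.png',c['frame'])
W=pts(c)
for nm,yy in(('cover',-.249),('under',.15)):
    k=(W[...,2]>.05)&(W[...,2]<.165)&(abs(W[...,1]-yy)<.04)&(W[...,0]>.42)&(W[...,0]<.58); q=W[k]
    if len(q)>20:
        p=np.polyfit(q[:,0],q[:,1],1); print(nm,len(q),'angle of leaf to x axis',np.degrees(np.arctan(p[0])))
print(read_state()['ft_force'],read_state()['clock'])
E
```

```text
cover 1391 angle of leaf to x axis -0.5271002168474982
under 1587 angle of leaf to x axis 1.3306476271290704
[ 0.67599651 -0.65942704  0.23945403] 13.05
```

View pics/a4.png

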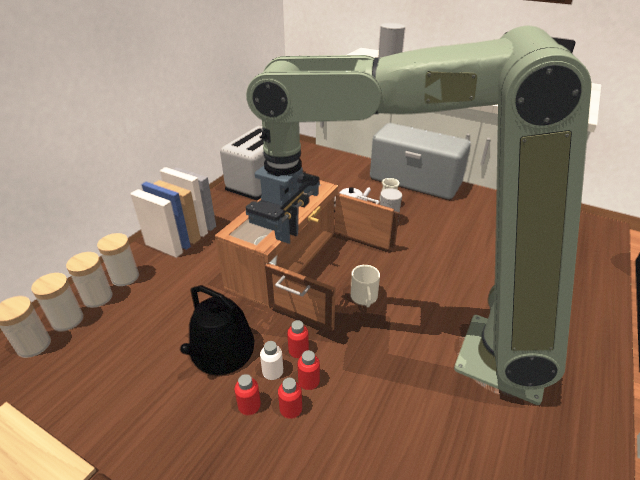

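Picture 7 shows both leaves square to the front, at (365,220) and (300,297). The catch is level at (315,214), the crockery is where it was, and the gripper is clear above. I'm handing in.

```bash
python3 -c "
from h import *
print(workorder.hand_in())"
```

```text
the job is handed in; nothing more can be done
None
```

The tea cupboard is open and the job is handed in at about 13 s of the 64 s allowed; no verdict was reported. I turned the catch level to the left, then swung the covering leaf open by its handle while the other stayed shut, and then swung the overlapped leaf open.

- **Leaves:** in the last picture both stand square to the front, within about 1.5° of the world x axis. The tool put each at about 1.55 rad when it let go.
- **Catch:** it lies level and clear of the door. The straight sideways push stalled part-way on pad friction, at about 10 N. I finished by following the arc and pressing the stud down to its stop, at about 18 N.
- **Crockery:** the kettle, sweetener pot and mug look unmoved. The teapot, jug, tin and glass cups are partly hidden in that last picture, but what shows of them is in place. I judged this by eye and did not re-measure positions.
- **Robot:** the gripper is clear above the cupboard and touches nothing, with wrist force at about 0 to 1 N.

No check failed or disagreed, apart from offsets of up to 2 mm between the cameras and the handle positions found on gripping.

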